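# Cap the dust ports and pull the filter cassette

### The job

The dust collector's filter cassette needs checking. First press both blue port caps fully home so no dust gets out; only then pinch the two orange side catches of the grey cassette together, draw it straight up out of the collector and finish while still holding it up by its pinched catches, upright and still, with its underside at least 10 cm above the collector's top. Leave the white spare cassette and the other things on the bench where they are.

Things in the scene. Friction and masses are not known exactly. Their poses are not given: they have to be found in the camera images.
- collector: Dust collector, a fixed low grey box with a yellow top, 160 (x) x 280 (y) mm, top face 70 mm above the bench, turned up to 35 degrees either way. Origin: centre of its underside, on the bench; z up, y along its long side. The grey cassette stands in an opening 96 (x) x 64 (y) mm in the middle of the top; a capped port stands 102 mm to either side of it (+y: left, -y: right).
- cap_left_top (a point): Centre of the top face of the left blue cap (on the collector's +y side). The cap is a disc 38 mm in diameter and 20 mm high over a red stub; its top lies 107 mm above the bench at joint 0 and 95 mm when fully home (the red stub is then hidden).
- cap_right_top (a point): The same for the right blue cap (on the collector's -y side).
- cap_left (a joint): How far the left cap is pressed down, in m: starts at 0 to 0.004, fully home at 0.012 (a rigid stop). A stiff push fit: it moves at about 5 N (more when pushed fast) and stays where it is left.
- cap_right (a joint): The same for the right cap.
- cassette_center (a point): Centre of the grey filter cassette with brown pleats, an upright block 90 (x) x 36 (y) x 106 mm high, about 0.3 kg; axes as the collector's. In place its underside is 12 mm, its top 118 mm above the bench. An orange catch plate at either side (+y, -y), 30 mm wide in x, 5 mm thick, tops 60 mm above this centre, stands free above the collector; outer faces 62 mm apart, 46 mm when pinched fully.
- catch_left (a joint): How far the left catch (+y side) is pressed inwards, in m: 0 free, 0.008 fully pinched. A spring pushes it out with 3 N at 0 and 5.4 N at 0.008. Unpinched, its hook inside the collector locks the cassette in; pinch both by 6 mm or more and the cassette comes straight up.
- catch_right (a joint): The same for the right catch (-y side).
- spare_center (a point): Centre of the white spare cassette, same shape and size as the grey one (with its fixed catches 72 mm wide over all), standing loose on the bench at one side. Not to be moved.
- glue: White glue bottle with a blue cap, 60 mm in diameter, 170 mm high; origin at the centre of its underside. Loose, not to be moved.
- thinner: Small white bottle with a red cap, 36 mm in diameter, 85 mm high, standing close beyond the collector (+x side of it); origin at the centre of its underside. Loose, not to be moved.
- driver: Red-handled screwdriver, 200 mm long, lying close before the collector (-x side of it); its x axis runs along it. Loose, not to be moved.
- sander: Yellow and black round sander, base 125 mm in diameter, 149 mm high, with a grey dust spout along its x axis that reaches 138 mm from its middle; origin at the centre of its underside. Loose, not to be moved.
- block: Cork sanding block with a red sole, 110 x 60 x 32 mm, lying close beyond the collector; origin at the centre of its underside. Loose, not to be moved.
- jar: Amber jar with a steel lid, 68 mm in diameter, 90 mm high; origin at the centre of its underside. Loose, not to be moved.
There are look-alikes about, which are no part of the job. What is shaped like the part that bears cassette_center but pink or purple is not meant.

How it is judged:
By the outcome, as a careful person would: the job done as asked, in the order asked, and still so for the second after the job is handed in, while the arm keeps its last pose, push and grip.
It also fails if it takes over 56 s, if anything falls off the work surface, if the arm or the gripper's body presses on something with over 40 N, if the wrist force passes 120 N, or if a joint passes its speed limit or range.

### The arm

A 6-joint arm with a two-finger parallel gripper is mounted at the origin on the work surface. World frame = base frame: x ahead of the robot, y to its left, z up, the work surface at z = 0. Lengths are in m, angles in rad, forces in N, time in s.
With the tool pointing down it reaches from about 0.375 to 0.9 m from the base axis. Payload 3.1 kg.
Tool frame: the origin (TCP) lies at the very end of the fingers, on their centre line; the grasp point (between the pads) lies 19 mm behind it; x points along the fingers, y is the direction in which the jaws open and shut, and the axes are right-handed (so a half turn about x gives the same grasp; the last joint's range is limited). The gripper opens to 85 mm and grips with 20 to 120 N. Pads are 22 mm wide; open, the fingers measure 114 mm over their backs; the gripper's body (76 mm by 85 mm) begins 54 mm behind the grasp point. The pads swing forward as they close: fully open they stand 13 mm farther back than shut.
Start: joints at [0.951, 0.527, 1.433, -0, 1.181, -0.178], TCP at [0.267, 0.565, 0.199] pointing down, gripper open.
Joint ranges: [-3.08, 3.08], [-0.75, 2.2], [0.22, 2.44], [-1.43, 4.57], [0, 2.65], [-2.85, 2.85]. Speed limits (rad/s): [2.79, 2.79, 3.14, 3.14, 3.14, 3.14].

### API

Orientations are given as a unit quaternion [x, y, z, w].
In Python, from station import sense, snapshot, camera_model, sign_off gives the robot as it stands.
- The arm moves only by the tool step_arm, never from a script. Its argument "increments" is one flat list of numbers, 5 for each row, row after row: the shift along the tool's x, y, z in units of 60 mm (1.0 is 60 mm), then the turn about the tool's x in units of 5 degrees (1.0 is 5 degrees), then the closure, from 0 (fully open) to 1 (shut). A call has exactly 5 rows; each row is the pose to reach, as a shift and turn from the pose measured when the call began, along the tool's axes at that moment; what a row does not reach only later rows make up. A row lasts 1/8 s, in which the tool goes at most 62.5 mm and 10.7 degrees, less where a joint would pass 70% of its speed; a pose out of reach is approached as far as the arm can. A call with a gripper value outside its range is refused whole. The fingers move at their own pace and stop on an object; "grip_force" is the grip in N (left out, the last holds). Time passes only in rows, so rows that repeat a pose let the fingers close, or fill a call up. It gives the time, the measured TCP pose, the force and the opening at its end, in the units of the state.
- sense(): the state, without advancing time (a new reading comes with each control period).
- snapshot(name): name is "scene" or "top" or "wrist"; returns the picture (384x512x3 uint8, blue, green, red); there is no depth.
- camera_model(name): a dict with "vertical_fov" (degrees; the focal length in pixels is half the picture's height over the tangent of half this angle, whatever the lens; pixels are square), "cx", "cy" (the principal point, pixels), "R" (3x3) and "t" (3): a world point X has camera coordinates R X + t. Camera axes: x right, y down, z forward; pixel columns grow to the right and rows downward; lengths in m; the calibration is good to about 2 mm. The wrist camera is an equidistant fisheye: a pixel r from the principal point sees the ray r / f radians off the axis. A picture is of the moment at which its call begins: read the wrist's pose just before it. camera_model takes no time and is no camera call; for the wrist camera it gives the pose at the moment of the call.
- sign_off(): hands the job in, once; it reports no verdict.
The state is a dict: "t": time; "q": joint angles; "qd": joint speeds; "tau": joint torques, N m; "tcp_pos": TCP position; "tool_rot": TCP orientation; "force": force on the tool from outside, world axes, zero at the start; "ft_torque": the same for the moment, N m; "finger_gap": opening from 0.0 (shut) to 1.0 (fully open).
Only numpy, scipy, OpenCV 4.12 (cv2) and the standard library are available. Lean on these libraries where they do the work, as an engineer would, in place of code of your own. Each camera call takes 0.05 s, during which the arm holds its last target. There are 200 camera calls.

## Working session

There is one attempt and no reset: what is moved stays moved. The work goes in short steps, Python scripts to look and compute and a tool call to move; the robot and the scene stay as the last step left them, time stands still between calls to the robot, and variables do not carry over. Pictures are saved under pics/ and viewed, about 8 in all and at most 12, crops included, and the job is handed in when it is done.

Besides the shell and the picture viewer there is one more tool, called after "Emit:" as a command line: name --argument value ..., lists and objects as JSON in quotes. step_arm: Moves the arm, as the interface text tells. Its arguments: {"type":"object","properties":{"increments":{"type":"array","items":{"type":"number"}},"grip_force":{"type":"number"}},"required":["increments"]}

```bash
mkdir -p pics; python3 - <<'E'
from station import *
import cv2,numpy as np
for n in("scene","top"):
    im=snapshot(n);cv2.imwrite(f"pics/{n}0.png",im)
    m=camera_model(n);print(n,{k:np.round(v,4).tolist() for k,v in m.items() if not isinstance(v,str)})
s=sense();print({k:np.round(v,4).tolist() for k,v in s.items()})
E
```

```text
scene {'vertical_fov': 48.1556, 'cx': 251.7754, 'cy': 199.0767, 'R': [[-0.7652, 0.6437, 0.0129], [0.3244, 0.4028, -0.8558], [-0.5561, -0.6507, -0.5171]], 't': [0.4307, -0.089, 1.6303]}
top {'vertical_fov': 57.6311, 'cx': 251.0719, 'cy': 195.1303, 'R': [[-0.0296, -0.9996, 0.0033], [-0.9961, 0.0292, -0.0828], [0.0826, -0.0058, -0.9966]], 't': [0.0247, 0.5941, 1.0985]}
{'t': 0.1, 'q': [0.9505, 0.5284, 1.4338, -0.0, 1.1814, -0.1785], 'qd': [-0.0005, -0.0004, -0.0031, -0.001, 0.0021, -0.0], 'tau': [-0.0004, -44.3305, -17.8586, -0.0002, 0.0039, 0.0], 'tcp_pos': [0.2668, 0.5644, 0.1976], 'tool_rot': [0.1543, 0.6902, -0.1556, 0.6897], 'force': [-0.602, 0.2318, 0.1745], 'ft_torque': [0.0073, -0.0865, -0.0228], 'finger_gap': 0.9992}
```

View pics/scene0.png

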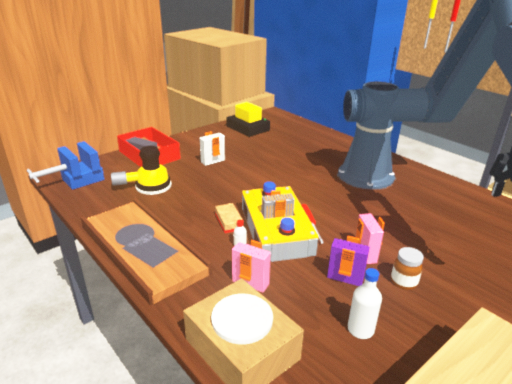

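View pics/top0.png

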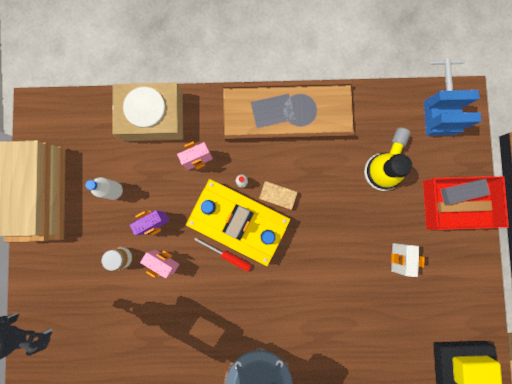

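The scene shows the collector (yellow) in the middle. The top view has the grey cassette at (238,222), the blue caps at (208,207) and (268,237), and the driver and thinner close by. The pink ones at (194,156) and (160,264), the purple one at (149,222) and the white spare at (406,260) are look-alikes. Only the grey one stands in the collector, so that is the target.

```bash
cat > h.py <<'E'
import cv2,numpy as np
from station import *
def ray(n,uv,m=None):
    m=m or camera_model(n);R=np.array(m["R"]);t=np.array(m["t"])
    f=192/np.tan(np.radians(m["vertical_fov"])/2)
    d=np.array([(uv[0]-m["cx"])/f,(uv[1]-m["cy"])/f,1.])
    if n=="wrist":
        r=np.hypot(d[0],d[1]);d=np.array([d[0]/r*np.sin(r),d[1]/r*np.sin(r),np.cos(r)])
    return -R.T@t,R.T@d
def onz(n,uv,z,m=None):
    o,d=ray(n,uv,m);return o+d*(z-o[2])/d[2]
def tri(r1,r2):
    A=[];b=[]
    for o,d in(r1,r2):
        d=d/np.linalg.norm(d);P=np.eye(3)-np.outer(d,d);A.append(P);b.append(P@o)
    return np.linalg.lstsq(np.vstack(A),np.hstack(b),rcond=None)[0]
def blobs(im,lo,hi,roi,amin=20):
    h=cv2.cvtColor(im,cv2.COLOR_BGR2HSV);k=cv2.inRange(h,np.array(lo),np.array(hi))
    x0,y0,x1,y1=roi;z=np.zeros_like(k);z[y0:y1,x0:x1]=k[y0:y1,x0:x1]
    n,_,st,c=cv2.connectedComponentsWithStats(z)
    return z,[(c[i].round(1).tolist(),st[i].tolist()) for i in range(1,n) if st[i,4]>=amin]
E
python3 - <<'E'
from h import *
t=cv2.imread("pics/top0.png");s=cv2.imread("pics/scene0.png")
roi=(180,170,300,275)
_,b=blobs(t,(100,120,60),(125,255,255),roi);print("top caps",b)
_,b2=blobs(s,(100,120,40),(125,255,255),(235,175,325,260),8);print("scene caps",b2)
for c,_ in b:print(c,onz("top",c,.105).round(4))
z,bb=blobs(t,(22,150,120),(34,255,255),roi);print(bb)
p=cv2.findNonZero(z);h=cv2.convexHull(p)[:,0].astype(float)
w=np.array([onz("top",q,.07)[:2] for q in h],np.float32);print("rect",cv2.minAreaRect(w*1000))
_,o=blobs(t,(5,150,120),(18,255,255),(215,195,260,250),4)
for c,st in o:print("orange",c,st,onz("top",c,.125).round(4))
_,o=blobs(s,(5,150,120),(18,255,255),(255,185,300,225),4);print(o)
a=cv2.resize(t[170:275,180:300],None,fx=4,fy=4,interpolation=cv2.INTER_CUBIC)
c=cv2.resize(s[175:265,230:330],None,fx=3.2,fy=4.667,interpolation=cv2.INTER_CUBIC)
cv2.imwrite("pics/crop1.png",np.hstack([a,c[:420]]))
E
```

```text
top caps [([207.5, 206.5], [201, 200, 14, 14, 139]), ([267.8, 236.9], [261, 231, 14, 13, 143])]
scene caps [([268.7, 186.3], [264, 182, 11, 10, 88]), ([287.2, 223.7], [282, 219, 12, 11, 108])]
[207.5, 206.5] [0.5577 0.1383 0.105 ]
[267.8, 236.9] [ 0.4625 -0.0382  0.105 ]
[([237.9, 222.0], [186, 179, 104, 87, 3842])]
rect ((510.0751953125, 51.10099792480469), (282.22430419921875, 161.97366333007812), 61.69578552246094)
orange [229.1, 217.7] [227, 213, 6, 10, 24] [0.5222 0.0736 0.125 ]
orange [245.2, 225.9] [243, 221, 6, 11, 28] [0.497  0.0274 0.125 ]
orange [217.8, 244.0] [215, 243, 6, 4, 10] [0.4472 0.1082 0.125 ]
[([258.1, 186.5], [255, 185, 8, 4, 28]), ([293.3, 189.4], [277, 185, 23, 17, 113]), ([274.1, 192.8], [270, 191, 10, 4, 25]), ([279.9, 208.1], [275, 200, 11, 17, 158])]
```

View pics/crop1.png

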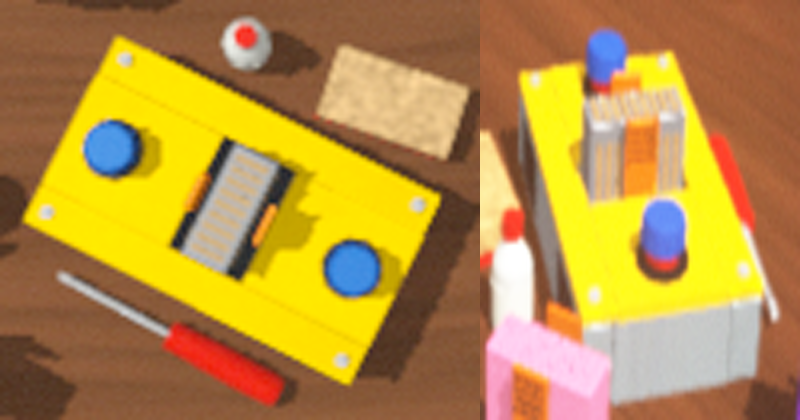

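The enlarged crop confirms it: the grey, brown-pleated cassette with orange catches stands in the yellow collector. The red stubs still show under both blue caps.

```bash
cat > g.py <<'E'
import numpy as np,sys
from station import sense
from scipy.spatial.transform import Rotation as R
U=np.array([np.cos(np.radians(61.7)),np.sin(np.radians(61.7)),0])
C=np.array([.510,.0505,0.])
def to(p,label="",jaw=U):
    s=sense();M=R.from_quat(s["tool_rot"]).as_matrix();d=M.T@(np.array(p)-s["tcp_pos"])
    v=M.T@jaw;a=np.degrees(np.arctan2(v[2],v[1]));a=(a+90)%180-90
    print(label,"units",(d/.06).round(3),"turn5",round(a/5,3))
def st():
    s=sense();M=R.from_quat(s["tool_rot"]).as_matrix()
    print("t",round(s["t"],2),"tcp",np.round(s["tcp_pos"],4),"F",np.round(s["force"],1),"gap",round(s["finger_gap"],3),"q6",np.round(s["q"][5],2));print(M.round(3).tolist())
E
python3 -c "
from g import *
st();L=C+.102*U;Rr=C-.102*U;to([*L[:2],.15],'L');to([*Rr[:2],.15],'R');to([*C[:2],.2],'C')"
```

```text
t 0.1 tcp [0.2668 0.5644 0.1976] F [-0.6  0.2  0.2] gap 0.999 q6 -0.18
[[-0.001, 0.428, 0.904], [-0.002, 0.904, -0.428], [-1.0, -0.002, -0.0]]
L units [ 0.799 -4.31   7.416] turn5 0.598
R units [ 0.806 -7.706  7.238] turn5 0.598
C units [-0.031 -6.01   7.327] turn5 0.598
```

Emit:
step_arm --increments '[-0.4,-0.48,0.82,0.2,1,-0.5,-0.96,1.64,0.4,1,-0.5,-1.44,2.46,0.6,1,-0.5,-1.92,3.28,0.6,1,-0.5,-2.4,4.1,0.6,1]' --grip_force 60

```text
t: 0.72
tcp_pos: [0.4282, 0.3275, 0.2276]
tool_rot: [0.172, 0.686, -0.174, 0.685]
force: [0.5, 0.4, -0.1]
finger_gap: 0.006
```

```bash
python3 -c "
from g import *
st();L=C+.102*U;to([*L[:2],.15],'L')"
```

```text
t 0.72 tcp [0.4282 0.3275 0.2276] F [ 0.5  0.4 -0.1] gap 0.006 q6 -0.63
[[-0.002, 0.474, 0.88], [-0.002, 0.88, -0.474], [-1.0, -0.002, -0.0]]
L units [ 1.295 -1.715  3.389] turn5 -0.001
```

Emit:
step_arm --increments '[0,-0.43,0.85,0,1,0,-0.86,1.7,0,1,0.2,-1.29,2.55,0,1,0.7,-1.71,3.39,0,1,1.3,-1.71,3.39,0,1]'

```text
t: 1.35
tcp_pos: [0.5622, 0.1369, 0.1493]
tool_rot: [0.174, 0.684, -0.175, 0.686]
force: [-0.8, 0.8, 0.7]
finger_gap: 0.001
```

```bash
python3 - <<'E'
from g import *
from h import *
st();L=C+.102*U;to([*L[:2],.12],'L')
m=camera_model("wrist");im=snapshot("wrist");cv2.imwrite("pics/w1.png",im)
_,b=blobs(im,(100,120,60),(125,255,255),(0,0,512,384),150)
for c,s in b:print(c,s,onz("wrist",c,.105,m).round(4))
E
```

```text
t 1.35 tcp [0.5622 0.1369 0.1493] F [-0.8  0.8  0.7] gap 0.001 q6 -1.02
[[0.003, 0.479, 0.878], [-0.002, 0.878, -0.479], [-1.0, -0.001, 0.004]]
L units [ 0.488  0.02  -0.086] turn5 -0.061
[48.2, 192.0] [31, 172, 36, 40, 1047] [ 0.4625 -0.0281  0.105 ]
[260.7, 192.1] [239, 172, 45, 42, 1452] [0.5566 0.1437 0.105 ]
```

View pics/w1.png

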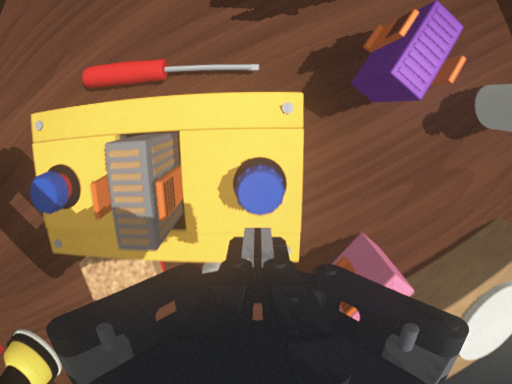

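The wrist view shows the shut fingertips in line with the left cap at (261,190), with the red stub still slightly visible.

Emit:
step_arm --increments '[0.3,0.02,-0.07,0,1,0.6,0.02,-0.07,0,1,0.7,0.02,-0.07,0,1,0.75,0.02,-0.07,0,1,0.79,0.02,-0.07,0,1]'

```text
t: 2.02
tcp_pos: [0.5533, 0.1411, 0.0971]
tool_rot: [0.173, 0.688, -0.176, 0.683]
force: [0.8, -0.1, 0.1]
finger_gap: -0.001
```

```bash
python3 -c "
from g import *
st();L=C+.102*U;to([*L[:2],.095],'L')"
```

```text
t 2.02 tcp [0.5533 0.1411 0.0971] F [ 0.8 -0.1  0.1] gap -0.001 q6 -1.02
[[-0.009, 0.477, 0.879], [-0.002, 0.879, -0.477], [-1.0, -0.006, -0.007]]
L units [0.035 0.029 0.081] turn5 -0.043
```

Emit:
step_arm --increments '[0.0,0.03,0.08,0,1,0.03,0.03,0.08,0,1,0.06,0.03,0.08,0,1,0.1,0.03,0.08,0,1,0.1,0.03,0.08,0,1]'

```text
t: 2.65
tcp_pos: [0.558, 0.1404, 0.0908]
tool_rot: [0.173, 0.688, -0.176, 0.682]
force: [0.3, 0.8, 0.2]
finger_gap: 0.002
```

```bash
python3 - <<'E'
from g import *
from h import *
st();print(np.round(sense()["tau"],2))
im=snapshot("wrist");s=snapshot("scene")
cv2.imwrite("pics/w2.png",np.hstack([cv2.resize(im[140:290,190:350],(480,450),interpolation=2),cv2.resize(s[165:255,240:330],(300,450),interpolation=2)]))
E
```

```text
t 2.65 tcp [0.558  0.1404 0.0908] F [0.3 0.8 0.2] gap 0.002 q6 -1.02
[[-0.01, 0.477, 0.879], [-0.002, 0.879, -0.477], [-1.0, -0.007, -0.007]]
[-1.000e-02 -4.287e+01 -1.290e+01 -1.000e-02  2.000e-02  0.000e+00]
```

View pics/w2.png

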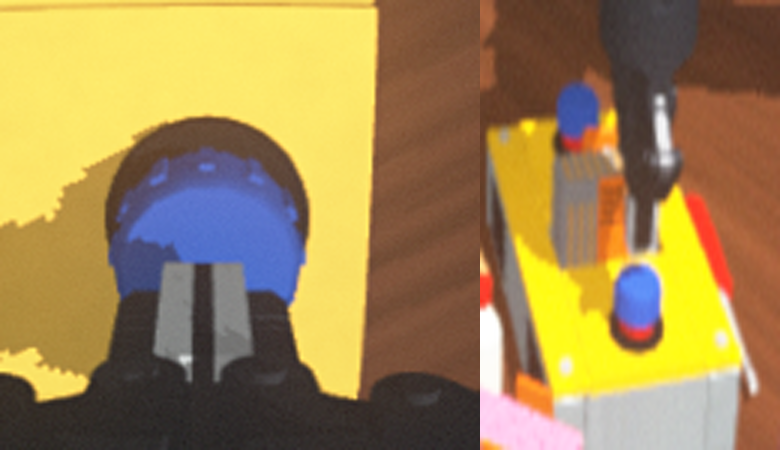

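```bash
python3 - <<'E'
from g import *
from h import *
for n in("scene","wrist","top"):
    m=camera_model(n);f=192/np.tan(np.radians(m["vertical_fov"])/2)
    for p in([.558,.1404,.0908],[.558,.1404,.107],[.558,.1404,.12],[.5584,.1403,.095],[.5584,.1403,.07]):
        c=np.array(m["R"])@p+m["t"]
        if n=="wrist":
            r=np.hypot(c[0],c[1]);th=np.arctan2(r,c[2]);uv=c[:2]/r*th*f
        else: uv=c[:2]/c[2]*f
        print(n,p,(uv+[m["cx"],m["cy"]]).round(1))
s=snapshot("scene");t=snapshot("top");cv2.imwrite("pics/s3.png",s)
for lo in(40,):print(blobs(s,(100,120,lo),(125,255,255),(235,175,325,260),8)[1],blobs(t,(100,120,lo),(125,255,255),(180,170,300,275))[1])
E
```

```text
scene [0.558, 0.1404, 0.0908] [286.4 224.9]
scene [0.558, 0.1404, 0.107] [286.8 220. ]
scene [0.558, 0.1404, 0.12] [287. 216.]
scene [0.5584, 0.1403, 0.095] [286.4 223.6]
scene [0.5584, 0.1403, 0.07] [285.9 231.1]
wrist [0.558, 0.1404, 0.0908] [256.  222.5]
wrist [0.558, 0.1404, 0.107] [255.8 232.2]
wrist [0.558, 0.1404, 0.12] [255.5 241.3]
wrist [0.5584, 0.1403, 0.095] [256.1 225.5]
wrist [0.5584, 0.1403, 0.07] [256.5 212.7]
top [0.558, 0.1404, 0.0908] [207.4 206.7]
top [0.558, 0.1404, 0.107] [206.7 206.4]
top [0.558, 0.1404, 0.12] [206.2 206.2]
top [0.5584, 0.1403, 0.095] [207.2 206.5]
top [0.5584, 0.1403, 0.07] [208.2 206.9]
[([268.6, 186.5], [264, 182, 11, 10, 86]), ([287.2, 223.8], [281, 219, 13, 11, 113])] [([267.7, 236.7], [262, 230, 13, 14, 138])]
```

No force yet and the cap is unmoved, so the fingertips are still above it. I'll go down slowly and watch the force.

Emit:
step_arm --increments '[0.03,0,0,0,1,0.06,0,0,0,1,0.09,0,0,0,1,0.12,0,0,0,1,0.12,0,0,0,1]'

```text
t: 3.48
tcp_pos: [0.5581, 0.1404, 0.0837]
tool_rot: [0.173, 0.688, -0.176, 0.682]
force: [-0.6, -0.5, 0.3]
finger_gap: -0.003
```

```bash
python3 - <<'E'
from g import *
from h import *
s=snapshot("scene");w=snapshot("wrist");t=snapshot("top")
print(blobs(s,(100,120,40),(125,255,255),(235,175,325,260),8)[1]);print(blobs(s,(0,150,60),(6,255,255),(275,215,300,245),3)[1],blobs(s,(172,150,60),(180,255,255),(275,215,300,245),3)[1])
cv2.imwrite("pics/s4.png",np.hstack([cv2.resize(s[190:250,255:315],(400,400),interpolation=2),cv2.resize(w[160:280,200:320],(400,400),interpolation=2)]))
E
```

```text
[([268.6, 186.5], [264, 182, 11, 10, 87]), ([287.3, 223.9], [281, 218, 13, 12, 112])]
[([285.9, 231.3], [281, 230, 11, 3, 17])] []
```

View pics/s4.png

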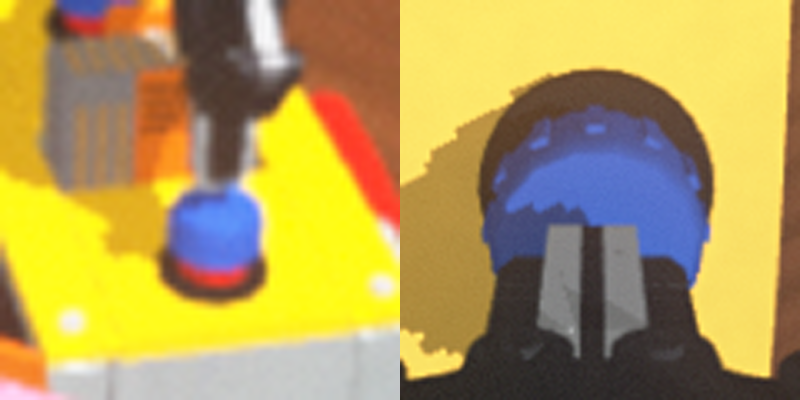

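Emit:
step_arm --increments '[0.03,0,0,0,1,0.06,0,0,0,1,0.09,0,0,0,1,0.12,0,0,0,1,0.12,0,0,0,1]'

```text
t: 4.25
tcp_pos: [0.5581, 0.1403, 0.0765]
tool_rot: [0.173, 0.688, -0.176, 0.682]
force: [-0.1, 0.4, 0.2]
finger_gap: -0.0
```

```bash
python3 - <<'E'
from g import *
from h import *
st();s=snapshot("scene")
print(blobs(s,(100,120,40),(125,255,255),(235,175,325,260),8)[1]);print(blobs(s,(0,150,60),(6,255,255),(275,215,300,245),3)[1])
E
```

```text
t 4.25 tcp [0.5581 0.1403 0.0765] F [-0.1  0.4  0.2] gap -0.0 q6 -1.02
[[-0.009, 0.477, 0.879], [-0.002, 0.879, -0.477], [-1.0, -0.006, -0.007]]
[([268.6, 186.5], [264, 182, 11, 10, 87]), ([287.5, 224.6], [282, 220, 12, 10, 93])]
[([286.4, 231.4], [282, 230, 10, 3, 17])]
```

```bash
python3 - <<'E'
from g import *
from h import *
m=camera_model("wrist");print("wristcam",(-np.array(m["R"]).T@m["t"]).round(3),np.round(m["R"],2).tolist())
s=snapshot("scene");w=snapshot("wrist")
print(blobs(w,(100,120,40),(125,255,255),(0,0,512,384),150)[1])
cv2.imwrite("pics/s5.png",np.hstack([cv2.resize(s[195:245,260:310],(400,400),interpolation=2),cv2.resize(w[160:280,200:320],(400,400),interpolation=2)]))
# wrist tip ray (tip ~ (257.5,228)), scene tip ~ (287,219)
print(tri(ray("wrist",(257.5,228),m),ray("scene",(287,219))).round(4))
E
```

```text
wristcam [0.501 0.173 0.253] [[0.48, 0.88, -0.01], [0.85, -0.46, 0.26], [0.22, -0.13, -0.97]]
[([267.7, 221.6], [231, 207, 63, 43, 1120]), ([6.8, 232.9], [0, 215, 20, 34, 383])]
[0.5536 0.1418 0.1069]
```

View pics/s5.png

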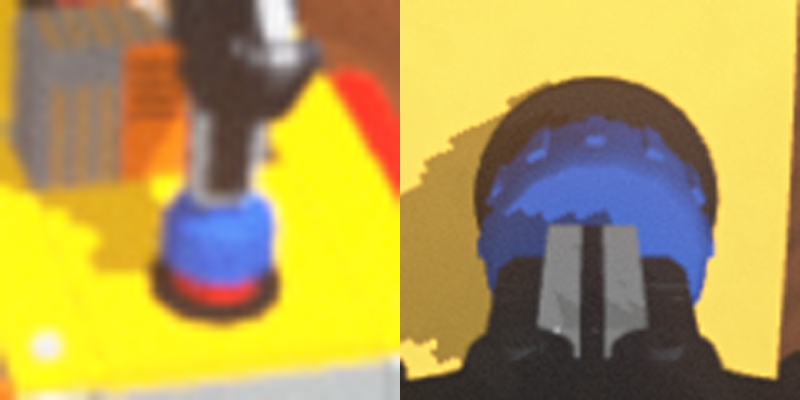

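Triangulation puts the actual fingertip at z≈0.105 while the reported TCP is at 0.0765. So the fingertips sit about 28 mm behind the reported TCP, and contact is close. I'll continue gently.

Emit:
step_arm --increments '[0.02,0,0,0,1,0.04,0,0,0,1,0.06,0,0,0,1,0.08,0,0,0,1,0.08,0,0,0,1]'

```text
t: 5.03
tcp_pos: [0.5582, 0.1403, 0.0719]
tool_rot: [0.173, 0.688, -0.176, 0.683]
force: [-0.0, -0.0, -0.3]
finger_gap: 0.004
```

```bash
python3 - <<'E'
from g import *
from h import *
st();s=snapshot("scene")
print(blobs(s,(100,120,40),(125,255,255),(235,175,325,260),8)[1]);print(blobs(s,(0,150,60),(6,255,255),(275,215,300,245),3)[1])
E
```

```text
t 5.03 tcp [0.5582 0.1403 0.0719] F [-0.  -0.  -0.3] gap 0.004 q6 -1.02
[[-0.009, 0.477, 0.879], [-0.002, 0.879, -0.477], [-1.0, -0.006, -0.006]]
[([268.6, 186.5], [264, 182, 11, 10, 87]), ([287.4, 225.2], [282, 221, 12, 9, 82])]
[([285.8, 231.3], [281, 230, 11, 3, 16])]
```

Emit:
step_arm --increments '[0.02,0,0,0,1,0.04,0,0,0,1,0.06,0,0,0,1,0.08,0,0,0,1,0.1,0,0,0,1]'

```text
t: 5.7
tcp_pos: [0.5583, 0.1404, 0.0659]
tool_rot: [0.173, 0.688, -0.176, 0.683]
force: [-0.9, 0.6, 5.6]
finger_gap: -0.003
```

```bash
python3 - <<'E'
from g import *
from h import *
st();s=snapshot("scene")
print(blobs(s,(100,120,40),(125,255,255),(235,175,325,260),8)[1]);print(blobs(s,(0,150,60),(6,255,255),(275,215,300,245),3)[1])
E
```

```text
t 5.7 tcp [0.5583 0.1404 0.0659] F [-0.9  0.6  5.6] gap -0.003 q6 -1.02
[[-0.008, 0.477, 0.879], [-0.002, 0.879, -0.477], [-1.0, -0.006, -0.006]]
[([268.6, 186.4], [264, 182, 11, 10, 88]), ([287.6, 227.2], [282, 222, 12, 10, 87])]
[]
```

Contact at 5.6 N, and the cap is moving. I'll press on to the stop.

Emit:
step_arm --increments '[0.03,0,0,0,1,0.06,0,0,0,1,0.09,0,0,0,1,0.12,0,0,0,1,0.12,0,0,0,1]'

```text
t: 6.38
tcp_pos: [0.5585, 0.1404, 0.062]
tool_rot: [0.173, 0.688, -0.175, 0.683]
force: [-6.4, -1.1, 25.9]
finger_gap: 0.003
```

Emit:
step_arm --increments '[0.07,0,0,0,1,0.1,0,0,0,1,0.1,0,0,0,1,0,0,0,0,1,-0.3,0,0,0,1]'

```text
t: 7.0
tcp_pos: [0.5577, 0.1403, 0.0793]
tool_rot: [0.172, 0.688, -0.176, 0.682]
force: [-0.6, 0.8, 0.6]
finger_gap: -0.001
```

```bash
python3 - <<'E'
from g import *
from h import *
st();s=snapshot("scene")
print(blobs(s,(100,120,40),(125,255,255),(235,175,325,260),8)[1]);print(blobs(s,(0,150,60),(6,255,255),(275,215,300,245),3)[1])
Rr=C-.102*U;to([*Rr[:2],.115],'R')
E
```

```text
t 7.0 tcp [0.5577 0.1403 0.0793] F [-0.6  0.8  0.6] gap -0.001 q6 -1.02
[[-0.009, 0.477, 0.879], [-0.003, 0.879, -0.477], [-1.0, -0.007, -0.007]]
[([268.6, 186.5], [264, 182, 11, 10, 88]), ([287.0, 227.0], [281, 221, 13, 13, 125])]
[]
R units [-0.542 -3.415 -0.007] turn5 -0.038
```

The left cap is home: 26 N at a rigid stop, no red visible, blob down 3 px. Next is the right cap, lifting over the cassette.

Emit:
step_arm --increments '[-0.7,0,0,0,1,-1.2,-0.5,0,0,1,-1.2,-1.4,0,0,1,-1.2,-2.4,0,0,1,-1.2,-3.4,0,0,1]'

```text
t: 7.68
tcp_pos: [0.4619, -0.0399, 0.1538]
tool_rot: [0.172, 0.687, -0.175, 0.684]
force: [0.9, -0.5, 0.3]
finger_gap: 0.003
```

```bash
python3 - <<'E'
from g import *
st();Rr=C-.102*U;to([*Rr[:2],.080],'R')
E
```

```text
t 7.67 tcp [ 0.4619 -0.0399  0.1538] F [ 0.9 -0.5  0.3] gap 0.003 q6 -1.4
[[-0.004, 0.476, 0.879], [-0.002, 0.879, -0.476], [-1.0, -0.004, -0.003]]
R units [ 1.229  0.013 -0.006] turn5 -0.026
```

Emit:
step_arm --increments '[0.5,0,0,0,1,0.9,0,0,0,1,1.1,0,0,0,1,1.2,0,0,0,1,1.25,0,0,0,1]'

```text
t: 8.3
tcp_pos: [0.4619, -0.0399, 0.0786]
tool_rot: [0.172, 0.687, -0.175, 0.684]
force: [-0.8, -0.3, 0.4]
finger_gap: -0.001
```

Emit:
step_arm --increments '[0.05,0.01,0,0,1,0.1,0.01,0,0,1,0.13,0.01,0,0,1,0.16,0.01,0,0,1,0.2,0.01,0,0,1]'

```text
t: 8.93
tcp_pos: [0.4628, -0.0394, 0.067]
tool_rot: [0.172, 0.686, -0.175, 0.685]
force: [0.0, 1.1, 5.5]
finger_gap: -0.0
```

Emit:
step_arm --increments '[0.04,0,0,0,1,0.08,0,0,0,1,0.12,0,0,0,1,0.15,0,0,0,1,0.15,0,0,0,1]'

```text
t: 9.55
tcp_pos: [0.463, -0.0394, 0.0619]
tool_rot: [0.172, 0.685, -0.175, 0.686]
force: [-6.3, 3.0, 40.0]
finger_gap: -0.003
```

Emit:
step_arm --increments '[-0.1,0,0,0,1,-0.3,0,0,0,1,-1,0,0,0,0.4,-1.7,0.4,0,0,0,-2,1,0,0,0]'

```text
t: 10.18
tcp_pos: [0.4928, 0.0135, 0.184]
tool_rot: [0.173, 0.684, -0.175, 0.687]
force: [0.7, 0.2, -0.5]
finger_gap: 0.634
```

```bash
python3 - <<'E'
from g import *
from h import *
st();s=snapshot("scene");w=snapshot("wrist");m=camera_model("wrist")
print(blobs(s,(100,120,40),(125,255,255),(235,175,325,260),8)[1])
k,_=blobs(w,(22,120,120),(34,255,255),(0,0,512,384))
for z in(.07,):
    P=[onz("top",(x/4+180,y/4+170),z) for x,y in((125,60),(418,205),(342,360),(45,212))]
    print("top screws",np.round(P,4).tolist())
cv2.imwrite("pics/w6.png",np.hstack([w,cv2.resize(s[170:250,240:300],(288,384),interpolation=2)]))
to([*C[:2],.15],'C')
f=192/np.tan(np.radians(m["vertical_fov"])/2)
M=R.from_quat(sense()["tool_rot"]).as_matrix();T=np.array(sense()["tcp_pos"])
for dx in(0,-.01,-.02,-.03):
  for dz in(-.011,0,.011):
    p=T+M@[dx,0,dz];c=np.array(m["R"])@p+m["t"];r=np.hypot(*c[:2]);print(dx,dz,(c[:2]/r*np.arctan2(r,c[2])*f+[m["cx"],m["cy"]]).round(1))
E
```

```text
t 10.18 tcp [0.4928 0.0135 0.184 ] F [ 0.7  0.2 -0.5] gap 0.634 q6 -1.27
[[0.003, 0.477, 0.879], [-0.005, 0.879, -0.477], [-1.0, -0.003, 0.005]]
[([267.9, 189.2], [264, 185, 11, 10, 74]), ([287.2, 226.7], [282, 221, 12, 12, 117])]
top screws [[0.6258, 0.1296, 0.07], [0.5074, -0.0928, 0.07], [0.3917, -0.0306, 0.07], [0.5105, 0.1932, 0.07]]
C units [ 0.567  0.638 -0.054] turn5 0.015
0 -0.011 [256.1 206.3]
0 0 [256.1 222.8]
0 0.011 [256.2 238.7]
-0.01 -0.011 [256.  211.4]
-0.01 0 [256.1 228.7]
-0.01 0.011 [256.1 245.3]
-0.02 -0.011 [256.  217.2]
-0.02 0 [256.  235.3]
-0.02 0.011 [256.  252.5]
-0.03 -0.011 [255.9 223.6]
-0.03 0 [255.9 242.6]
-0.03 0.011 [256.  260.6]
```

View pics/w6.png

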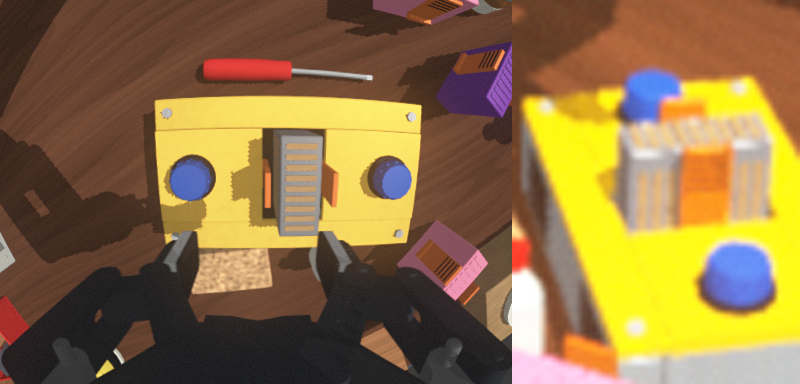

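Both caps show home with no red. I'll check whether the wrist pose or the finger length carries the 33 mm offset, using the screws at (167,113), (411,117) and (398,233).

```bash
python3 - <<'E'
from g import *
from h import *
m=camera_model("wrist")
for z in(.07,.037):
    P=np.array([onz("wrist",q,z,m) for q in((167,113),(411,117),(398,233))]);print(z,P.round(4).tolist(),np.linalg.norm(P[0]-P[1]),np.linalg.norm(P[1]-P[2]))
for q in((268,186),(330,184)):print(onz("wrist",q,.125,m).round(4),onz("wrist",q,.092,m).round(4))
E
```

```text
0.07 [[0.3907, -0.0296, 0.07], [0.5091, 0.1925, 0.07], [0.6242, 0.13, 0.07]] 0.25172848932758396 0.13095116814848082
0.037 [[0.3857, -0.0385, 0.037], [0.5176, 0.209, 0.037], [0.6458, 0.1393, 0.037]] 0.2804208931611196 0.14587718549767312
[0.4911 0.028  0.125 ] [0.499  0.0251 0.092 ]
[0.5139 0.0743 0.125 ] [0.525  0.0779 0.092 ]
```

The wrist camera pose agrees with the top view, so the fingers themselves end about 33 mm short of the TCP when shut, and more when open. I'll use that offset. Next: centre over the cassette with the gripper open.

Emit:
step_arm --increments '[0,0.4,-0.03,0,0,0.1,0.64,-0.05,0,0,0.3,0.64,-0.05,0,0,0.57,0.64,-0.05,0,0,0.8,0.64,-0.05,0,0]' --grip_force 40

```text
t: 10.9
tcp_pos: [0.5091, 0.0498, 0.1342]
tool_rot: [0.171, 0.684, -0.174, 0.687]
force: [-0.1, 0.1, 0.4]
finger_gap: 1.001
```

```bash
python3 - <<'E'
from g import *
from h import *
st();w=snapshot("wrist");cv2.imwrite("pics/w7.png",cv2.resize(w[90:340,110:410],(720,600),interpolation=2))
to([*C[:2],.062],'C')
E
```

```text
t 10.9 tcp [0.5091 0.0498 0.1342] F [-0.1  0.1  0.4] gap 1.001 q6 -1.19
[[0.004, 0.473, 0.881], [-0.004, 0.881, -0.473], [-1.0, -0.002, 0.005]]
C units [1.18  0.027 0.021] turn5 0.007
```

View pics/w7.png

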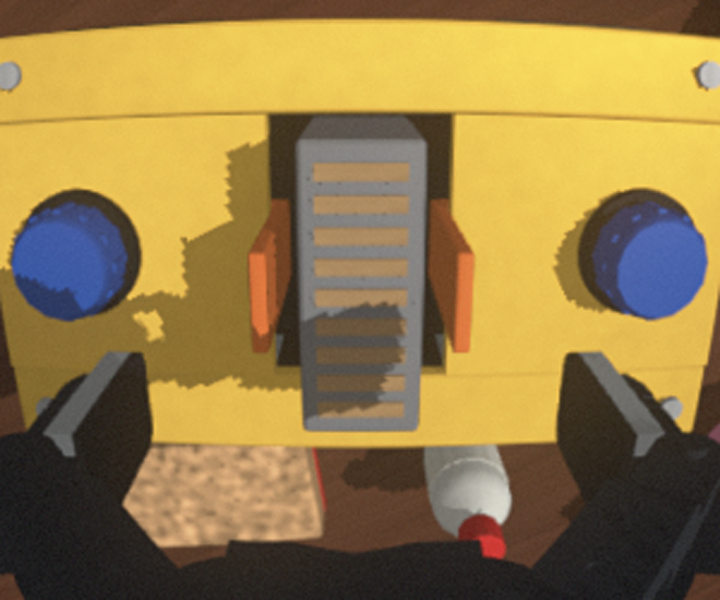

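The fingers straddle the catches evenly (catch middle at x≈362, finger middle at 355), and both caps are home. Going down.

Emit:
step_arm --increments '[0.3,0.02,0.02,0,0,0.6,0.03,0.02,0,0,0.85,0.03,0.02,0,0,1.0,0.03,0.02,0,0,1.1,0.03,0.02,0,0]'

```text
t: 11.58
tcp_pos: [0.51, 0.0506, 0.0663]
tool_rot: [0.171, 0.685, -0.174, 0.686]
force: [-0.5, -0.4, -0.5]
finger_gap: 1.003
```

Emit:
step_arm --increments '[0.04,0,0,0,0,0.08,0,0,0,0,0.12,0,0,0,0,0.15,0,0,0,0,0.15,0,0,0,0]'

```text
t: 12.2
tcp_pos: [0.5099, 0.0505, 0.0573]
tool_rot: [0.171, 0.685, -0.174, 0.686]
force: [-0.7, -1.0, -0.1]
finger_gap: 0.998
```

```bash
python3 - <<'E'
from g import *
from h import *
st();w=snapshot("wrist");s=snapshot("scene");cv2.imwrite("pics/w8.png",np.hstack([cv2.resize(w[110:310,130:390],(500,385),interpolation=2),cv2.resize(s[150:250,235:315],(300,385),interpolation=2)]))
E
```

```text
t 12.2 tcp [0.5099 0.0505 0.0573] F [-0.7 -1.  -0.1] gap 0.998 q6 -1.19
[[0.0, 0.474, 0.881], [-0.004, 0.881, -0.474], [-1.0, -0.003, 0.002]]
```

View pics/w8.png

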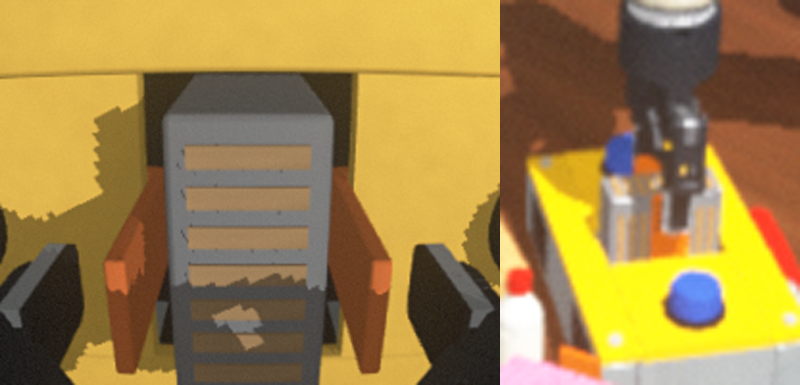

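The pads straddle both catches, overlapping their upper half, and the gripper body is clear. Closing.

Emit:
step_arm --increments '[0,0,0,0,0.3,0,0,0,0,0.6,0,0,0,0,1,0,0,0,0,1,0,0,0,0,1]'

```text
t: 12.92
tcp_pos: [0.5108, 0.0508, 0.0583]
tool_rot: [0.172, 0.684, -0.174, 0.687]
force: [-1.0, 1.0, 6.2]
finger_gap: 0.52
```

```bash
python3 - <<'E'
from g import *
from h import *
st();w=snapshot("wrist");s=snapshot("scene");cv2.imwrite("pics/w9.png",np.hstack([cv2.resize(w[110:310,130:390],(500,385),interpolation=2),cv2.resize(s[150:250,235:315],(300,385),interpolation=2)]))
E
```

```text
t 12.93 tcp [0.5108 0.0508 0.0583] F [-1.   1.   6.2] gap 0.52 q6 -1.19
[[0.003, 0.474, 0.881], [-0.004, 0.881, -0.474], [-1.0, -0.002, 0.004]]
```

View pics/w9.png

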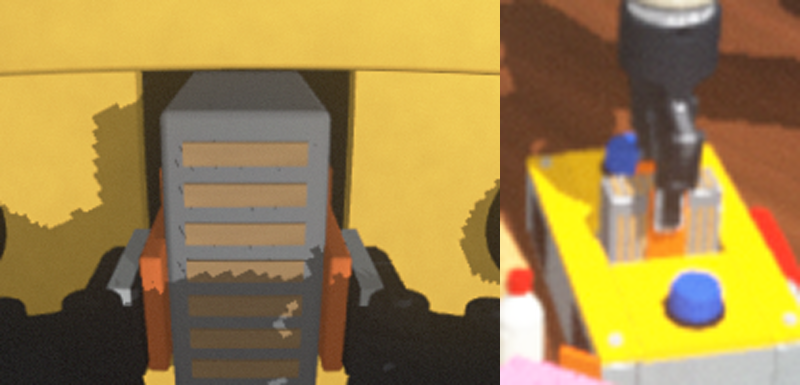

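The gap is 0.52 (about 45 mm), so both catches are fully pinched against the cassette. Lifting straight up, slowly at first.

Emit:
step_arm --increments '[-0.03,0,0,0,1,-0.08,0,0,0,1,-0.15,0,0,0,1,-0.25,0,0,0,1,-0.35,0,0,0,1]'

```text
t: 13.65
tcp_pos: [0.5107, 0.0508, 0.0797]
tool_rot: [0.172, 0.684, -0.174, 0.687]
force: [0.8, 0.3, -4.3]
finger_gap: 0.521
```

```bash
python3 -c "
from g import *
st();to([*C[:2],.25])"
```

```text
t 13.65 tcp [0.5107 0.0508 0.0797] F [ 0.8  0.3 -4.3] gap 0.521 q6 -1.19
[[0.003, 0.474, 0.881], [-0.004, 0.881, -0.474], [-1.0, -0.002, 0.004]]
 units [-2.839 -0.016  0.003] turn5 0.002
```

Emit:
step_arm --increments '[-0.15,0,0,0,1,-0.4,0,0,0,1,-0.65,0,0,0,1,-0.9,0,0,0,1,-1.15,0,0,0,1]'

```text
t: 14.28
tcp_pos: [0.5106, 0.0511, 0.1499]
tool_rot: [0.172, 0.684, -0.174, 0.687]
force: [-0.3, -0.5, -3.0]
finger_gap: 0.519
```

Emit:
step_arm --increments '[-0.3,0,0,0,1,-0.65,0,0,0,1,-1.0,0,0,0,1,-1.4,0,0,0,1,-1.7,0,0,0,1]'

```text
t: 14.9
tcp_pos: [0.5101, 0.0515, 0.2536]
tool_rot: [0.172, 0.684, -0.174, 0.687]
force: [0.1, 0.5, -3.8]
finger_gap: 0.519
```

Emit:
step_arm --increments '[0,0,0,0,1,0,0,0,0,1,0,0,0,0,1,0,0,0,0,1,0,0,0,0,1]'

```text
t: 15.52
tcp_pos: [0.5099, 0.0515, 0.2531]
tool_rot: [0.172, 0.684, -0.174, 0.687]
force: [-0.1, 0.5, -4.5]
finger_gap: 0.524
```

```bash
python3 - <<'E'
from g import *
from h import *
st();w=snapshot("wrist");s=snapshot("scene");cv2.imwrite("pics/w10.png",np.hstack([cv2.resize(w,(500,375),interpolation=2),cv2.resize(s[120:250,225:325],(300,375),interpolation=2)]))
E
```

```text
t 15.53 tcp [0.5099 0.0515 0.2531] F [-0.1  0.5 -4.5] gap 0.524 q6 -1.19
[[0.003, 0.474, 0.881], [-0.004, 0.881, -0.474], [-1.0, -0.002, 0.004]]
```

View pics/w10.png

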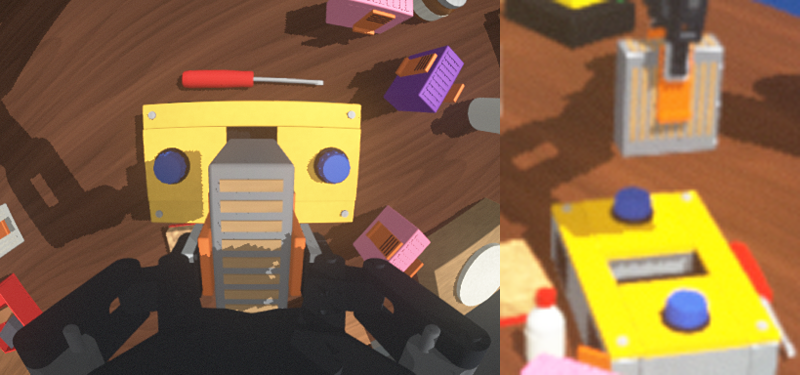

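The cassette is out and upright, with the catches pinched. The caps are home, and the driver and thinner look unmoved. It rose 195 mm, which puts its underside about 137 mm above the collector's top.

```bash
python3 -c "
from g import *
from station import sign_off
st();print(np.abs(sense()['qd']).max().round(4));sign_off()"
```

```text
t 15.62 tcp [0.51   0.0515 0.2533] F [-0.3  0.1 -2.8] gap 0.518 q6 -1.19
[[0.003, 0.474, 0.881], [-0.004, 0.881, -0.474], [-1.0, -0.002, 0.005]]
0.0046
the job is handed in; nothing more can be done
```

The job is done and handed in at 15.6 s. I pressed both blue caps onto their stops, then pinched both catches of the grey cassette and drew it straight up.

**Last checks**
- **Caps:** no red stub shows on either port. The push reached about 26 N on the left cap and 40 N on the right, applied with the fingertips.
- **Grip and height:** the jaws held steady at about 44–45 mm, so both catches are fully pinched. The cassette is upright and still, carrying about 3 N. Its underside is about 137 mm above the collector's top, worked out from the arm's 195 mm rise and assuming no slip in the grip.
- **Other things:** I saw nothing disturbed in the last picture, but I did not measure positions again after the lift.

**Disagreement with the description:** the shut fingertips touched about 33 mm behind the reported TCP. I found this by contact and camera views, and allowed for it in the grasp.

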